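# Set up the separating funnel over its beaker

### The job

Set up the amber separating funnel for a run: with its stopper in, bring it out through the open front of its seat in the rack and in through the front of the seat that has the beaker standing under it, so that it hangs upright with its cone nested in that seat and its tap key towards the front. Keep it upright and do not force it against the rack; once it hangs there, take out its green stopper and put it in the steel tray. Leave the beaker and the clear funnel where they are.

Things in the scene. Friction and masses are not known exactly. Their poses are not given: they have to be found in the camera images.
- funnel_rack: white bench rack for 3 separating funnels, 130 (x) x 380 (y) mm, fixed. Origin: centre of underside; x to its back, so its open front faces -x. Rigid. Base board 8 thick, steel posts at the ends (y +-171) with cap nuts 14 above the shelf. Shelf 10 thick, top at z=168, front edge at x=-60, with 3 black fork-shaped seats open to the front
- seat_1 (a point): left seat (seen by the robot): centre of its bore at the shelf's top face, rack x=-22, y=+115, z=168 mm. All seats alike: round bore 36 mm across at the top, 31 at the bottom, 38 mm behind the shelf's front edge; a throat 22 mm wide runs from the bore to the front edge, flared to 34 at the mouth
- seat_2 (a point): the same point of the middle seat (rack y=0)
- seat_3 (a point): the same point of the right seat (rack y=-115 mm)
- amber_funnel: pear-shaped amber glass separating funnel, 178 mm tall, 0.13-0.24 kg, loose, hanging in a seat. Origin on its axis at the seat's top face when seated; z up. Round neck 26 across, z=60 to 100: grip it there, fingertips above z=62. Bulb 59 across at z=24. The cone narrows from 36 at z=0, where it rests in the bore, to the 13 mm stem at z=-14. Stem ends at z=-78. Tap across the stem at z=-50
- tap_key (a point): face of the amber funnel's green tap key, at x=-26, y=0, z=-50 mm in the funnel's frame; at first up to 46 degrees off the rack's front (-x of the rack), where it must point. The tap spans x -26 to +18, z -60 to -40, key 34 wide (y): too big for the bore from above. The stem passes the throat only while the funnel is 9 to 30 mm above its seated height (cone over the shelf, tap under it)
- stopper: green plastic stopper sitting loosely in the amber funnel's neck, 12 g. Origin: centre of the underside of its round head, which rests on the neck's rim (funnel z=100); z up. Head 22 mm across, 18 tall above the origin; tapered plug 17 long below it. Lifts straight out by its head.
- beaker: clear glass beaker, 54 mm across, 70 tall, loose, standing on the rack's base board centred under the one empty seat; its rim is 12 mm below the stem of a seated funnel. Origin: centre of its underside
- clear_funnel: clear glass separating funnel with blue stopper (fixed in it) and blue tap key, loose, hanging in the third seat; same shape and origin as the amber one, stopper top at z=118 mm
- steel_tray: empty shallow stainless steel instrument tray, 110 (x) x 210 (y) mm, rim 19 high, floor 2 thick, inside 96 x 196, fixed on the counter in front of the rack to the right. Origin: centre of its underside
There are look-alikes about, which are no part of the job. Of the things shaped like the stopper, the green one is meant.

How it is judged:
On the way:
1. the amber funnel is nested upright in the seat above the beaker, with its stopper still in (horizontal distance between amber_funnel and beaker below 0.03 m and z of amber_funnel in the frame of funnel_rack between 0.165 and 0.171 m and (horizontal distance between amber_funnel and seat_1 below 0.005 m or horizontal distance between amber_funnel and seat_2 below 0.005 m or horizontal distance between amber_funnel and seat_3 below 0.005 m) and angle between amber_funnel's own z axis and vertical below 0.1 rad and z of stopper in the frame of amber_funnel below 0.108 m and horizontal distance between stopper and amber_funnel below 0.015 m), for 0.2 s.
At the end, for the whole second after the job is handed in: The amber funnel hangs upright (0.1 rad), nested over the beaker (5 mm from the seat's centre, 3 mm in height), tap key to the rack's front within about 45 degrees; the stopper is in the tray; beaker and clear funnel are upright within 15 mm of where they were; all at rest (horizontal distance between amber_funnel and beaker below 0.03 m and z of amber_funnel in the frame of funnel_rack between 0.165 and 0.171 m and (horizontal distance between amber_funnel and seat_1 below 0.005 m or horizontal distance between amber_funnel and seat_2 below 0.005 m or horizontal distance between amber_funnel and seat_3 below 0.005 m) and angle between each of amber_funnel, beaker's own z axis and vertical below 0.1 rad and x of tap_key in the frame of funnel_rack below -0.04 m and x of stopper in the frame of steel_tray between -0.048 and 0.048 m and y of stopper in the frame of steel_tray between -0.098 and 0.098 m and z of stopper in the frame of steel_tray below 0.03 m and linear speed of amber_funnel below 0.02 m/s and linear speed of stopper below 0.05 m/s and distance of each of clear_funnel, beaker from where it was at the start of the episode below 0.015 m); the robot touches nothing.
It fails at once if the amber funnel tips more than 35 degrees (angle between amber_funnel's own z axis and vertical above 0.6 rad).
It fails at once if the amber funnel is forced against the rack (contact forces adding up to more than 60 N, a push of about 35 N) (contact force between amber_funnel and funnel_rack above 60 N).
It fails at once if the beaker is shifted more than 15 mm or tipped (distance of beaker from where it was at the start of the episode above 0.015 m or angle between beaker's own z axis and vertical above 0.3 rad).
It fails at once if the clear funnel is shifted more than 15 mm or tipped (distance of clear_funnel from where it was at the start of the episode above 0.015 m or angle between clear_funnel's own z axis and vertical above 0.3 rad).
It also fails if it takes over 62 s, if anything falls off the work surface, if the arm or the gripper's body presses on something with over 40 N, if the wrist force passes 120 N, or if a joint passes its speed limit or range.

### The arm

A 7-joint arm with a two-finger parallel gripper is mounted at the origin on a cart in front of the work surface, level with it; the furniture and walls round the work are solid. World frame = base frame: x ahead of the robot, y to its left, z up, the work surface at z = 0. Lengths are in m, angles in rad, forces in N, time in s.
With the tool pointing down it reaches from about 0.4 to 0.875 m from the base axis. Payload 19.3 kg.
Tool frame: the origin (TCP) lies at the very end of the fingers, on their centre line; the grasp point (between the pads) lies 19 mm behind it (grasp_offset is the distance from the TCP to the grasp point, in m); z points along the fingers, y is the line along which they close (so a half turn about z gives the same grasp; the last joint's range is limited). The gripper opens to 85 mm and grips with 20 to 120 N. Pads are 22 mm wide; open, the fingers measure 114 mm over their backs; the gripper's body (76 mm by 85 mm) begins 54 mm behind the grasp point. The pads swing forward as they close: fully open they stand 13 mm farther back than shut.
Start: joints at [1.161, 0.521, -0.036, 1.599, 0.021, 1.021, -0.113], TCP at [0.208, -0.589, 0.231] pointing down, gripper open.
Joint ranges: [-2.91, 2.91], [-0.3, 2.13], [-1.5, 1.42], [0.17, 2.43], [-1.26, 4.41], [0.16, 1.93], [-2.52, 2.52]. Speed limits (rad/s): [1.89, 1.89, 2.39, 2.39, 3.01, 3.01, 3.01].

### API

Orientations are given as a rotation vector (axis times angle).
In Python, from rig import get_state, get_image, calibration, finish_job, grasp_offset gives the robot as it stands. The module is installed in compiled form; this text tells all that it offers.
- The arm moves only by the tool jog_arm, never from a script. Its argument "steps" is a list of rows, each a list of 3 entries, a list of its own where there are three numbers: the opening, from 0 (shut) to 1 (fully open), then the shift along the tool's x, y, z in cm, then the turn, a rotation vector about the tool's x, y, z in rad. A call has 1 to 10 rows; each row shifts and turns the commanded pose from where the row before left it, along the tool's axes as they then stand; what a row does not reach is not made up. A row lasts 1/10 s, in which the tool goes at most 50 mm and 8.59 degrees, less where a joint would pass 70% of its speed; a pose out of reach is approached as far as the arm can. A call with a gripper value outside its range is refused whole. The fingers move at their own pace and stop on an object; "force" is the grip in N (left out, the last holds). Time passes only in rows, so rows that do not move let the fingers close. It gives the time, the measured TCP pose, the force, the opening and the grip force at its end, in the units of the state.
- get_state(): the state, without advancing time (a new reading comes with each control period).
- get_image(name): name is "scene" or "top" or "wrist"; returns (picture, depth): 384x512x3 uint8, blue, green, red; 384x512 float32, m along the optical axis (not along the pixel's ray), 0 where there is no reading.
- calibration(name): a dict with "vfov" (degrees; the focal length in pixels is half the picture's height over the tangent of half this angle, whatever the lens; pixels are square), "cx", "cy" (the principal point, pixels), "dist_coeffs" ([k1, k2, p1, p2, k3] as OpenCV has them; the pictures are not rectified), "position" and "rotation" of the camera in the world. Camera axes: x right, y down, z forward; pixel columns grow to the right and rows downward; lengths in m; the calibration is good to about 2 mm. A picture is of the moment at which its call begins: read the wrist's pose just before it. calibration takes no time and is no camera call; for the wrist camera it gives the pose at the moment of the call.
- finish_job(): hands the job in; it is judged then, once.
The state is a dict: "time_s": time; "q": joint angles; "joint_vel": joint speeds; "joint_efforts": joint torques, N m; "ee_pos": TCP position; "orientation": TCP orientation; "force": force on the tool from outside, world axes, zero at the start; "wrist_torque": the same for the moment, N m; "opening": opening from 0.0 (shut) to 1.0 (fully open); "finger_force": force on a finger pad.
Only numpy, scipy, OpenCV 4.12 (cv2) and the standard library are available. Lean on these libraries where they do the work, as an engineer would, in place of code of your own. Each camera call takes 0.05 s, during which the arm holds its last target. There are 200 camera calls.

## Working session

There is one attempt and no reset: what is moved stays moved. The work goes in short steps, Python scripts to look and compute and a tool call to move; the robot and the scene stay as the last step left them, time stands still between calls to the robot, and variables do not carry over. Pictures are saved under pics/ and viewed, at most 10 in all, crops included, and the job is handed in when it is done.

Besides the shell and the picture viewer there is one more tool, called after "Call:" as name(argument=value, ...) on one line, values as JSON. jog_arm: Moves the arm, as the interface text tells. Its arguments: {"type":"object","properties":{"steps":{"type":"array","items":{"type":"array"}},"force":{"type":"number"}},"required":["steps"]}

```bash
mkdir -p pics
cat > h.py <<'E'
import numpy as np, cv2
from rig import *
def K(c,h=384):
    f=h/2/np.tan(np.radians(c["vfov"])/2); return np.array([[f,0,c["cx"]],[0,f,c["cy"]],[0,0,1.]])
def R_(c):
    r=np.array(c["rotation"],float)
    return r if r.shape==(3,3) else cv2.Rodrigues(r)[0]
def rays(c,uv):
    p=cv2.undistortPoints(np.array(uv,float).reshape(-1,1,2),K(c),np.array(c["dist_coeffs"],float))[:,0]
    return np.c_[p,np.ones(len(p))]
def unproj(c,uv,d):  # depth along axis
    return (rays(c,uv)*np.array(d).reshape(-1,1))@R_(c).T+np.array(c["position"])
def onz(c,uv,z):
    r=rays(c,uv)@R_(c).T; P=np.array(c["position"]); return P+r*((z-P[2])/r[:,2])[:,None]
def proj(c,X):
    R=R_(c); rv=cv2.Rodrigues(R.T)[0]; return cv2.projectPoints(np.array(X,float).reshape(-1,3),rv,-R.T@np.array(c["position"],float),K(c),np.array(c["dist_coeffs"],float))[0][:,0]
E
python3 - <<'E'
from h import *
print(grasp_offset,get_state())
for n in("scene","top"):
    c=calibration(n);print(n,c)
    im,d=get_image(n);cv2.imwrite(f"pics/{n}0.png",im);np.savez(f"{n}0.npz",im=im,d=d)
    cv2.imwrite(f"pics/{n}0b.png",cv2.resize(im,(800,600),interpolation=cv2.INTER_CUBIC))
E
```

```text
0.0187 {'time_s': 0.0, 'q': array([ 1.16081355,  0.5220352 , -0.03631424,  1.60000547,  0.0212334 ,
        1.02109688, -0.11278961]), 'joint_vel': array([-9.88770378e-05, -1.01514548e-03, -1.20407282e-03, -1.18850941e-03,
        3.30532378e-04,  5.69367345e-04,  1.85303730e-03]), 'joint_efforts': array([-2.11150007e-03, -9.27106762e+01,  1.98023379e+00, -3.69931769e+01,
        1.79767970e-02,  8.15098087e-03,  3.36786240e-05]), 'ee_pos': array([ 0.20813735, -0.58896545,  0.23071359]), 'orientation': array([-3.09526114e+00, -5.30986849e-01,  4.88332387e-04]), 'force': array([-0.04504778, -0.3489578 ,  0.59046839]), 'wrist_torque': array([-0.01473641, -0.00315746, -0.01272529]), 'finger_force': 0.0, 'opening': 0.9964863507676626}
scene {'vfov': 56.67942532019513, 'cx': 253.68708642742803, 'cy': 195.20054215347503, 'dist_coeffs': array([0.03212749, 0.        , 0.        , 0.        , 0.        ]), 'position': array([-0.03242679,  0.58871288,  0.57124373]), 'rotation': array([-0.89685148,  2.20914572, -1.35407529])}
top {'vfov': 51.959312122674476, 'cx': 255.13021040026445, 'cy': 194.98060419469164, 'dist_coeffs': array([-0.072187,  0.      ,  0.      ,  0.      ,  0.      ]), 'position': array([ 0.41674346, -0.01795142,  1.26149943]), 'rotation': array([-2.14266401,  2.18431902, -0.09661513])}
```

View pics/scene0b.png

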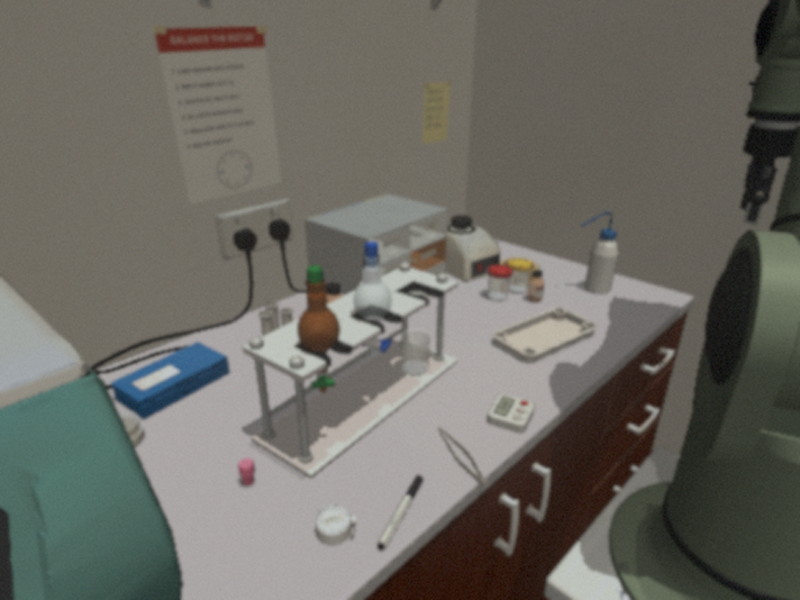

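View pics/top0b.png

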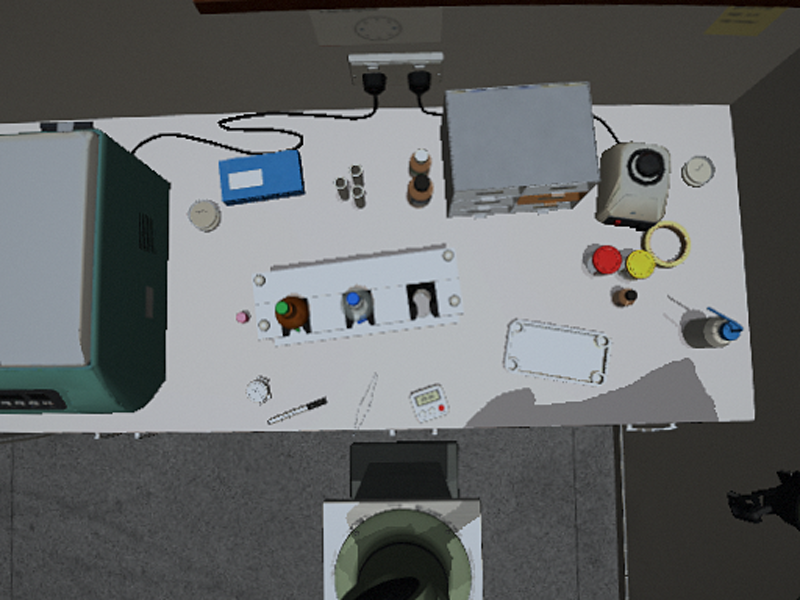

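In the scene view, the amber funnel (green stopper at (316,272), bulb at (318,330)) is in the left seat. The clear funnel (blue stopper at (371,250)) is in the middle seat, and the beaker (417,350) is under the right, empty seat. Things that could be confused with these: the amber funnel's green stopper at top view (282,308), the clear funnel's blue one at (353,299), a loose pink stopper at (243,317), and brown bottles at (420,175) and (625,296). I choose the green stopper on the amber funnel and will check it in a crop.

Run:
```python
import cv2
a=cv2.imread("pics/top0.png")[150:230,155:305]; cv2.imwrite("pics/c1.png",cv2.resize(a,None,fx=5.3,fy=5.3,interpolation=cv2.INTER_CUBIC))
b=cv2.imread("pics/scene0.png")[145:305,150:310]; b=cv2.convertScaleAbs(b,alpha=1.3,beta=10);cv2.imwrite("pics/c2.png",cv2.resize(b,(600,600),interpolation=cv2.INTER_CUBIC))
```

```text
(no output)
```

View pics/c1.png

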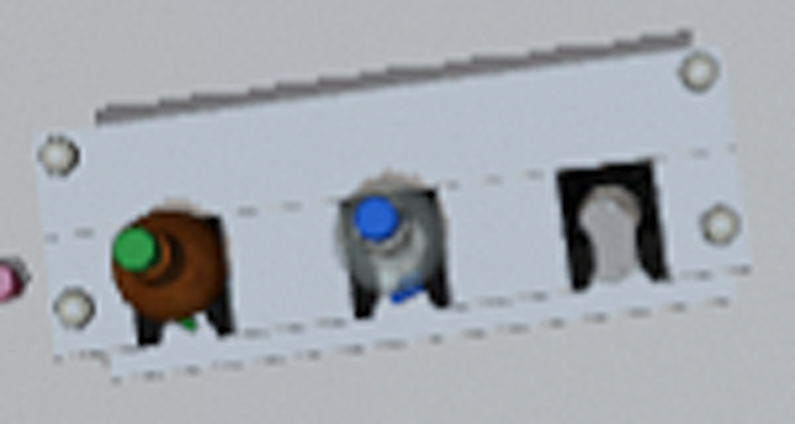

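View pics/c2.png

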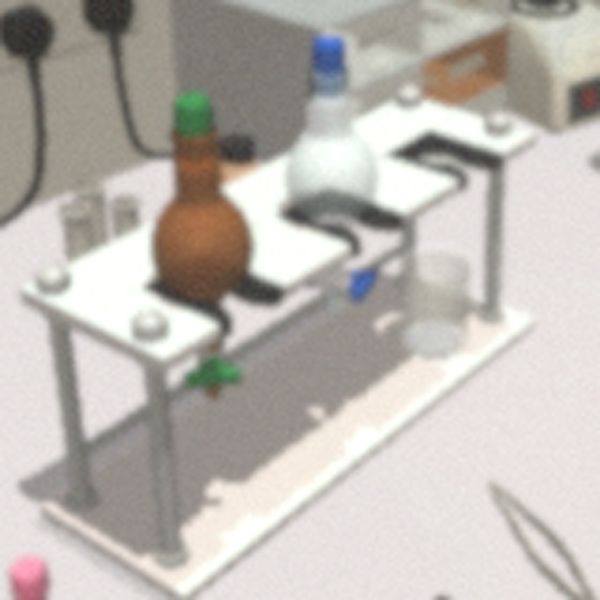

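The crops confirm the choice: the green stopper is on the amber funnel (c1 (136,249)), with its green tap key peeking out below at (188,324). The clear funnel's blue stopper is at (376,217). The cap nuts are at (58,155), (73,307), (698,71) and (719,224). The empty seat, with the beaker under it, is at (610,220).

```bash
cat >> h.py <<'E'
def c1(p): return (np.array(p,float)+.5)/5.3-.5+[155,150]
def c2(p): return (np.array(p,float)+.5)/3.75-.5+[150,145]
E
python3 - <<'E'
from h import *
np.set_printoptions(precision=4,suppress=True)
t=calibration("top"); s=calibration("scene")
N=onz(t,c1([[58,155],[73,307],[698,71],[719,224]]),.181)[:,:2]
print("nuts top",N)
Ns=onz(s,c2([[52,276],[150,323],[408,95],[498,122]]),.179)[:,:2]; print("nuts scene",Ns)
E_=onz(t,c1([[55,357],[748,270],[35,132],[720,45]]),.168)[:,:2];print("shelf corners",E_)
B=onz(t,c1([[115,380],[730,300]]),.008)[:,:2];print("base front",B)
for n,N in(("t",N),("s",Ns)):
    e=(N[0]-N[2]+N[1]-N[3]);e/=np.linalg.norm(e); yaw=np.arctan2(-e[0],e[1]); c=N.mean(0)
    print(n,"yaw",yaw,"c",c,"half",np.linalg.norm(N[0]-N[1])/2,np.linalg.norm(N[0]-N[2])/2)
    R=np.array([[np.cos(yaw),-np.sin(yaw)],[np.sin(yaw),np.cos(yaw)]])
    print(" front in nut frame",(E_-c)@R,(B-c)@R)
    for y in(.115,0,-.115): print(" seat",c+R@[-.022,y])
print("stopper top",onz(t,c1([[136,249],[376,217]]),.286), onz(s,c2([[194,97],[328,40]]),.286))
print("key", onz(s,c2([[185,382],[213,376],[242,372]]),.118),onz(t,c1([[188,324],[405,293]]),.118))
E
```

```text
nuts top [[ 0.577   0.243 ]
 [ 0.4967  0.2348]
 [ 0.6144 -0.0941]
 [ 0.5335 -0.1028]]
nuts scene [[ 0.5716  0.2503]
 [ 0.4903  0.2414]
 [ 0.6086 -0.0855]
 [ 0.5274 -0.0943]]
shelf corners [[ 0.4715  0.2473]
 [ 0.5103 -0.1184]
 [ 0.5916  0.2587]
 [ 0.6306 -0.1071]]
base front [[ 0.465   0.2496]
 [ 0.5061 -0.1218]]
t yaw 0.10957283852332086 c [0.5554 0.0702] half 0.040343476523920514 0.1695985687010045
 front in nut frame [[-0.0641  0.1852]
 [-0.0655 -0.1826]
 [ 0.0565  0.1833]
 [ 0.0553 -0.1845]] [[-0.0703  0.1881]
 [-0.07   -0.1854]]
 seat [0.521  0.1821]
 seat [0.5336 0.0678]
 seat [ 0.5461 -0.0465]
s yaw 0.10988173474898924 c [0.5495 0.078 ] half 0.040871934951908793 0.16892774822927673
 front in nut frame [[-0.059   0.1769]
 [-0.0604 -0.1909]
 [ 0.0617  0.175 ]
 [ 0.0603 -0.1928]] [[-0.0652  0.1798]
 [-0.065  -0.1938]]
 seat [0.515  0.1898]
 seat [0.5276 0.0755]
 seat [ 0.5402 -0.0388]
stopper top [[0.5158 0.1803 0.286 ]
 [0.5287 0.0666 0.286 ]] [[0.5161 0.1816 0.286 ]
 [0.5276 0.0701 0.286 ]]
key [[0.5051 0.2116 0.118 ]
 [0.4981 0.1964 0.118 ]
 [0.489  0.1819 0.118 ]] [[0.4908 0.1856 0.118 ]
 [0.5056 0.0657 0.118 ]]
```

```bash
cat >> h.py <<'E'
from scipy.spatial.transform import Rotation as Ro
def go(target,yaw,n,op):
    s=get_state(); R0=Ro.from_rotvec(s["orientation"]); p=np.array(s["ee_pos"])
    R1=Ro.from_matrix([[np.cos(yaw),np.sin(yaw),0],[np.sin(yaw),-np.cos(yaw),0],[0,0,-1]])
    w=(R0.inv()*R1).as_rotvec()
    x=R0.as_matrix()[:,0]; print("t",s["time_s"],"p",p.round(4),"yaw",np.arctan2(x[1],x[0]).round(3),"tilt",np.degrees(np.arccos(-R0.as_matrix()[2,2])).round(2),"turn",w.round(3))
    d=(np.array(target)-p)/n; out=[]
    for i in range(n):
        R=(R0*Ro.from_rotvec(w*i/n)).as_matrix(); out.append([op,(R.T@d*100).round(2).tolist(),(w/n).round(3).tolist()])
    print(str(out).replace("-0.0,","0,").replace(" ",""))
E
python3 - <<'E'
from h import *
go([.42,-.25,.40],.34,10,1)
c=calibration("wrist"); s=get_state(); R=Ro.from_rotvec(s["orientation"]).as_matrix()
print(R.T@(np.array(c["position"])-s["ee_pos"]), R.T@R_(c), c["vfov"])
E
```

```text
t 0.1 p [ 0.2081 -0.589   0.2308] yaw 0.34 tilt 0.06 turn [-0.001  0.    -0.   ]
[[1,[3.13,-2.49,-1.69],[0,0.0,-0.0]],[1,[3.13,-2.49,-1.69],[0,0.0,-0.0]],[1,[3.13,-2.49,-1.69],[0,0.0,-0.0]],[1,[3.13,-2.49,-1.69],[0,0.0,-0.0]],[1,[3.13,-2.49,-1.69],[0,0.0,-0.0]],[1,[3.13,-2.49,-1.69],[0,0.0,-0.0]],[1,[3.13,-2.49,-1.69],[0,0.0,-0.0]],[1,[3.13,-2.49,-1.69],[0,0.0,-0.0]],[1,[3.13,-2.49,-1.69],[0,0.0,-0.0]],[1,[3.13,-2.49,-1.69],[0,0.0,-0.0]]]
[ 0.07391402  0.00057612 -0.1429186 ] [[-3.09013920e-05 -9.56170842e-01 -2.92809356e-01]
 [ 9.99999872e-01  1.18232552e-04 -4.91623318e-04]
 [ 5.04695480e-04 -2.92809334e-01  9.56170717e-01]] 71.20207432365393
```

Call:
jog_arm(steps=[[1,[3.1,-2.5,-1.7],[0,0,0]],[1,[3.1,-2.5,-1.7],[0,0,0]],[1,[3.1,-2.5,-1.7],[0,0,0]],[1,[3.1,-2.5,-1.7],[0,0,0]],[1,[3.1,-2.5,-1.7],[0,0,0]],[1,[3.1,-2.5,-1.7],[0,0,0]],[1,[3.1,-2.5,-1.7],[0,0,0]],[1,[3.1,-2.5,-1.7],[0,0,0]],[1,[3.1,-2.5,-1.7],[0,0,0]],[1,[3.1,-2.5,-1.7],[0,0,0]]])

```text
time_s: 1.1
ee_pos: [0.4177, -0.2487, 0.402]
orientation: [3.096, 0.531, -0.0]
force: [0.8, 1.1, -0.0]
opening: 1.005
finger_force: 0.0
```

Run:
```python
from h import *
go([.46,-.02,.42],.11,6,1); print(get_state()["q"])
```

```text
t 1.1 p [ 0.4177 -0.2487  0.402 ] yaw 0.34 tilt 0.01 turn [0.   0.   0.23]
[[1,[1.94,-3.36,-0.3],[0.0,0.0,0.038]],[1,[1.81,-3.43,-0.3],[0.0,0.0,0.038]],[1,[1.67,-3.5,-0.3],[0.0,0.0,0.038]],[1,[1.54,-3.56,-0.3],[0.0,0.0,0.038]],[1,[1.4,-3.61,-0.3],[0.0,0.0,0.038]],[1,[1.26,-3.67,-0.3],[0.0,0.0,0.038]]]
[ 0.61078015  0.15549334 -0.22708526  1.69003688  0.03635534  1.30023314
 -0.85448567]
```

Call:
jog_arm(steps=[[1,[1.9,-3.4,-0.3],[0,0,0.038]],[1,[1.8,-3.4,-0.3],[0,0,0.038]],[1,[1.7,-3.5,-0.3],[0,0,0.038]],[1,[1.5,-3.6,-0.3],[0,0,0.038]],[1,[1.4,-3.6,-0.3],[0,0,0.038]],[1,[1.3,-3.7,-0.3],[0,0,0.038]],[1,[0,0,0],[0,0,0]],[1,[0,0,0],[0,0,0]]])

```text
time_s: 1.9
ee_pos: [0.4591, -0.0204, 0.4191]
orientation: [3.136, 0.178, -0.001]
force: [-0.2, -1.0, 0.3]
opening: 1.001
finger_force: 0.0
```

Run:
```python
from h import *
c=calibration("wrist"); im,d=get_image("wrist"); np.savez("w1.npz",im=im,d=d,c=np.array(c,dtype=object))
cv2.imwrite("pics/w1.png",cv2.resize(im,(800,600),interpolation=cv2.INTER_CUBIC))
s=get_state();print(s["ee_pos"],s["orientation"],s["force"])
print(proj(c,[[.5165,.182,.286],[.529,.068,.286],[.5416,-.047,.168]])*1.5625)
```

```text
[ 0.45900275 -0.02125029  0.41908197] [ 3.13652484e+00  1.75712443e-01 -7.83018842e-04] [ 0.441664   -0.35719239 -0.79525534]
[[ 79.15831136 159.90931866]
 [265.6258875  161.82957165]
 [434.08401945 165.33707979]]
```

View pics/w1.png

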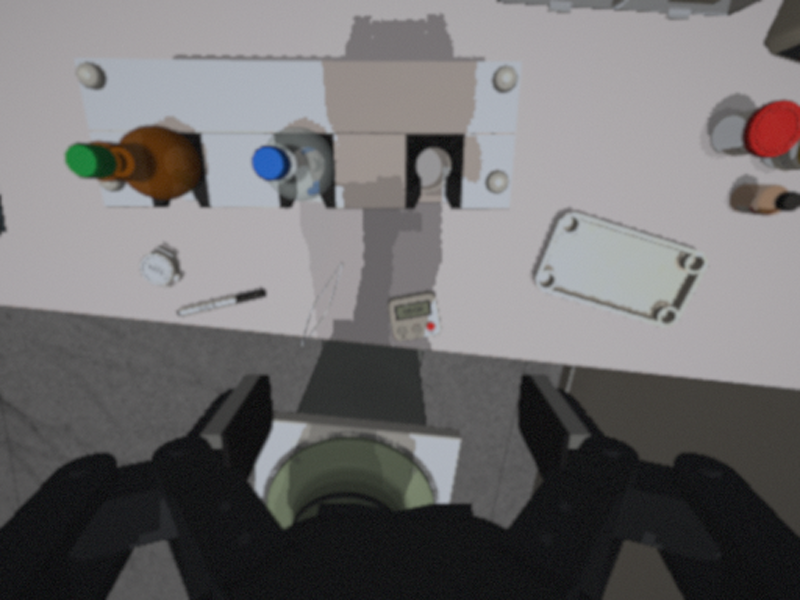

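The wrist view shows the green stopper at (85,160), the blue one at (269,162), and the empty seat's bore with the beaker below at (433,165). All are within about 2 mm of my predictions. The tray centre is near (619,268), and the rack edge is parallel to the image rows, so the yaw is about 0.11.

Run:
```python
from h import *
z=np.load("w1.npz",allow_pickle=True); c=z["c"].item()
f=lambda p:(np.array(p,float)+.5)/1.5625-.5
print("tray",onz(c,f([[572,213],[695,260],[667,320],[541,282]]),.019), onz(c,f([[619,268]]),.019))
print("heads",onz(c,f([[84,160],[269,162]]),.286))
t=calibration("top"); print("tray top",onz(t,f([[517,324],[604,334],[600,380],[508,368],[557,350]]),.019).round(3))
go([.516,.180,.37],.11,6,1)
```

```text
tray [[ 0.50765362 -0.2415627   0.019     ]
 [ 0.46602948 -0.41422532  0.019     ]
 [ 0.3811182  -0.40353041  0.019     ]
 [ 0.41447655 -0.22216554  0.019     ]] [[ 0.44467906 -0.31964119  0.019     ]]
heads [[0.51694957 0.17923314 0.286     ]
 [0.52928966 0.0660904  0.286     ]]
tray top [[ 0.5   -0.242  0.019]
 [ 0.476 -0.419  0.019]
 [ 0.383 -0.406  0.019]
 [ 0.412 -0.221  0.019]
 [ 0.446 -0.321  0.019]]
t 1.95 p [ 0.459  -0.0213  0.4191] yaw 0.112 tilt 0.03 turn [0.    0.001 0.002]
[[1,[1.32,-3.23,0.82],[0.0,0.0,0.0]],[1,[1.32,-3.23,0.82],[0.0,0.0,0.0]],[1,[1.32,-3.23,0.82],[0.0,0.0,0.0]],[1,[1.32,-3.23,0.82],[0.0,0.0,0.0]],[1,[1.31,-3.23,0.82],[0.0,0.0,0.0]],[1,[1.31,-3.23,0.82],[0.0,0.0,0.0]]]
```

Call:
jog_arm(steps=[[1,[1.3,-3.2,0.8],[0,0,0]],[1,[1.3,-3.2,0.8],[0,0,0]],[1,[1.3,-3.2,0.8],[0,0,0]],[1,[1.3,-3.2,0.8],[0,0,0]],[1,[1.3,-3.2,0.8],[0,0,0]],[1,[1.3,-3.2,0.8],[0,0,0]],[1,[0,0,0],[0,0,0]],[1,[0,0,0],[0,0,0]]])

```text
time_s: 2.75
ee_pos: [0.5154, 0.1779, 0.3707]
orientation: [3.136, 0.175, -0.002]
force: [0.3, -1.5, 0.1]
opening: 0.998
finger_force: 0.0
```

Run:
```python
from h import *
go([.5165,.180,.235],.11,1,1)
c=calibration("wrist"); im,d=get_image("wrist")
cv2.imwrite("pics/w2.png",cv2.resize(im,(800,600),interpolation=cv2.INTER_CUBIC))
```

```text
t 2.75 p [0.5154 0.1779 0.3707] yaw 0.112 tilt 0.08 turn [0.    0.001 0.002]
[[1,[0.15,-0.2,13.57],[0.0,0.001,0.002]]]
```

View pics/w2.png

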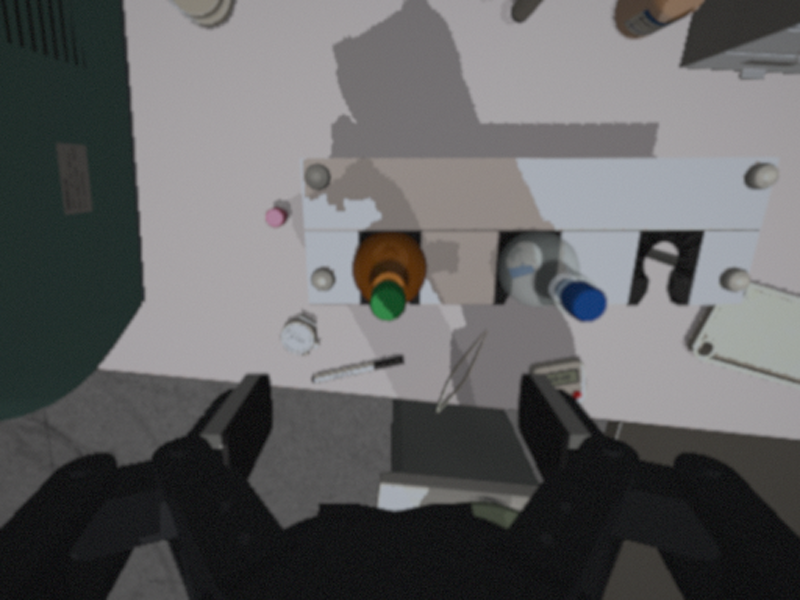

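The stopper is at (388,300), centred between the fingers (midline about x=395), with clear space on both sides for the descent.

Call:
jog_arm(steps=[[1,[0.15,-0.2,1.0],[0,0,0]],[1,[0,0,2.5],[0,0,0]],[1,[0,0,2.5],[0,0,0]],[1,[0,0,2.5],[0,0,0]],[1,[0,0,2.5],[0,0,0]],[1,[0,0,1.6],[0,0,0]],[1,[0,0,1.0],[0,0,0]],[1,[0,0,0],[0,0,0]],[1,[0,0,0],[0,0,0]]])

```text
time_s: 3.7
ee_pos: [0.5168, 0.1806, 0.2359]
orientation: [-3.137, -0.175, -0.001]
force: [-0.3, -0.3, -0.2]
opening: 1.001
finger_force: 0.0
```

Run:
```python
from h import *
go([.5165,.180,.235],.11,1,1)
c=calibration("wrist"); im,d=get_image("wrist")
print(proj(c,[[.5165,.180,.286]]))
cv2.imwrite("pics/w3.png",cv2.resize(im,(640,480),interpolation=cv2.INTER_CUBIC))
```

```text
t 3.7 p [0.5168 0.1806 0.2359] yaw 0.111 tilt 0.04 turn [-0.    -0.001  0.001]
[[1,[-0.04,0.06,0.08],[0,-0.001,0.001]]]
[[252.25364206 298.79906432]]
```

View pics/w3.png

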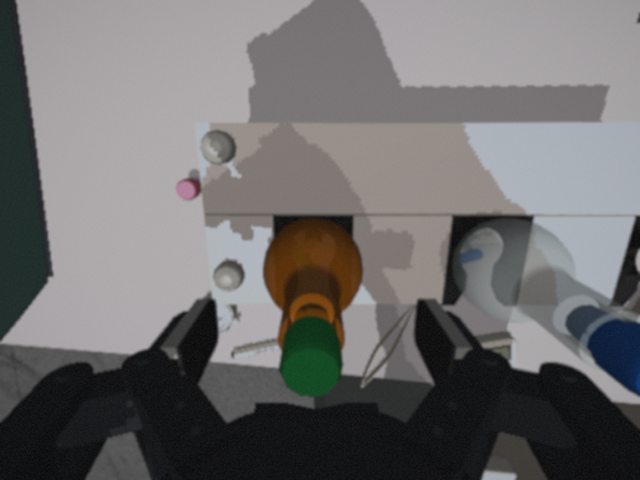

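The fingers straddle the neck, and the stopper top is at about (310,366), centred between the pads. Closing now.

Call:
jog_arm(steps=[[0.6,[0.1,0,0],[0,0,0]],[0.45,[0,0,0],[0,0,0]],[0.35,[0,0,0],[0,0,0]],[0.25,[0,0,0],[0,0,0]],[0.15,[0,0,0],[0,0,0]],[0.1,[0,0,0],[0,0,0]],[0.1,[0,0,0],[0,0,0]]], force=30)

```text
time_s: 4.45
ee_pos: [0.5175, 0.1811, 0.2354]
orientation: [-3.136, -0.176, -0.0]
force: [-0.4, 1.3, 1.6]
opening: 0.314
finger_force: 29.5
```

Call:
jog_arm(steps=[[0.1,[0,0,-0.2],[0,0,0]],[0.1,[0,0,-0.3],[0,0,0]],[0.1,[0,0,-0.4],[0,0,0]],[0.1,[0,0,-0.5],[0,0,0]],[0.1,[0,0,-0.5],[0,0,0]],[0.1,[0,0,0],[0,0,0]],[0.1,[0,0,0],[0,0,0]]], force=40)

```text
time_s: 5.15
ee_pos: [0.5175, 0.1809, 0.2544]
orientation: [-3.137, -0.175, -0.0]
force: [-0.1, -0.2, -2.5]
opening: 0.307
finger_force: 39.4
```

Call:
jog_arm(steps=[[0.1,[-0.5,0,0],[0,0,0]],[0.1,[-1.0,0,0],[0,0,0]],[0.1,[-1.5,0,0],[0,0,0]],[0.1,[-1.5,0,0],[0,0,0]],[0.1,[-1.5,0,0],[0,0,0]],[0.1,[-1.5,0,0],[0,0,0]],[0.1,[-1.5,0,0],[0,0,0]],[0.1,[-1.0,0,0],[0,0,0]],[0.1,[0,0,0],[0,0,0]],[0.1,[0,0,0],[0,0,0]]])

```text
time_s: 6.15
ee_pos: [0.4184, 0.1697, 0.2545]
orientation: [-3.137, -0.175, -0.001]
force: [0.8, -1.1, -1.6]
opening: 0.311
finger_force: 39.5
```

Run:
```python
from h import *
go([.4185,.171,.254],.11,1,.1)
for n in("wrist","scene"):
    im,d=get_image(n); cv2.imwrite(f"pics/o_{n}.png",im); print(n)
im=cv2.imread("pics/o_scene.png"); c=calibration("scene"); uv=proj(c,[.4185,.171,.14])[0]; print(uv)
u,v=uv.astype(int); a=im[v-80:v+60,u-70:u+70]
w=cv2.imread("pics/o_wrist.png")
cv2.imwrite("pics/o.png",cv2.resize(cv2.convertScaleAbs(a,alpha=1.5,beta=10),(600,600),interpolation=cv2.INTER_CUBIC))
```

```text
t 6.15 p [0.4184 0.1697 0.2545] yaw 0.112 tilt 0.03 turn [ 0.    -0.001  0.002]
[[0.1,[0.02,-0.12,0.05],[0.0,-0.001,0.002]]]
wrist
scene
[239.4940464 246.4017004]
```

View pics/o.png

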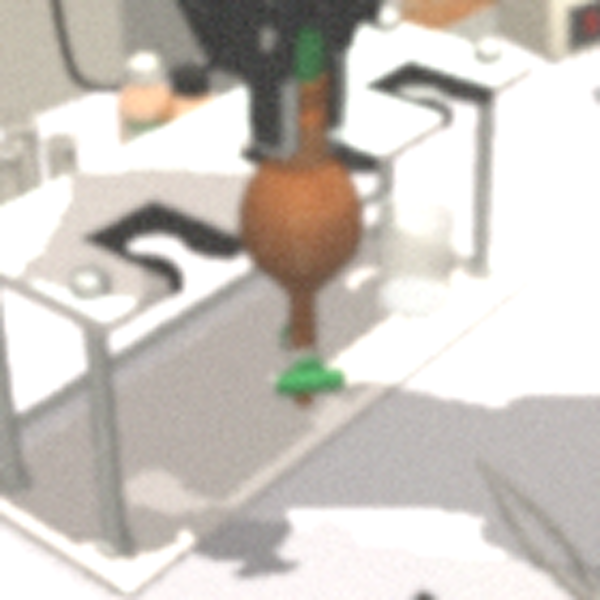

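The funnel is out and upright. The key face runs from (278,382) to (343,378), and the tap's back end shows at (287,335).

Run:
```python
from h import *
c=calibration("scene"); f=140/600
g=lambda p:(np.array(p,float)+.5)*f-.5+[239-70,246-80]
P=onz(c,g([[278,382],[343,378],[310,378],[287,335]]),.1375); print(P.round(4))
d=P[0]-P[1]; print(np.linalg.norm(d)); n=np.degrees(np.arctan2(-d[0]*-1,-d[1])); print("normal ang",np.degrees(np.arctan2(d[0],-d[1])))
e=P[2]-P[3]; print("nub->key",np.degrees(np.arctan2(e[1],e[0])),np.linalg.norm(e))
A=np.array([.4184,.171]);v=P[2,:2]-A;print("axis->key",np.degrees(np.arctan2(v[1],v[0])),np.linalg.norm(v))
for a in(130,140,150,160,170):
    r=np.radians(a);k=A+.026*np.array([np.cos(r),np.sin(r)]);t=np.array([-np.sin(r),np.cos(r)])*.017;b=A-.018*np.array([np.cos(r),np.sin(r)])
    print(a,[((q+.5-[169,166])/f-.5).round().tolist() for q in proj(c,np.c_[[k,k+t,k-t,b],[.1375]*4])])
```

```text
[[0.4088 0.1971 0.1375]
 [0.389  0.1735 0.1375]
 [0.4002 0.1844 0.1375]
 [0.434  0.1677 0.1375]]
0.03079958566112311
normal ang 139.8818227164934
nub->key 153.72528974672215 0.03765315900425927
axis->key 143.56157837624895 0.022582399783387767
130 [[298.0, 383.0], [334.0, 384.0], [262.0, 381.0], [308.0, 329.0]]
140 [[308.0, 383.0], [343.0, 380.0], [271.0, 385.0], [302.0, 330.0]]
150 [[317.0, 381.0], [352.0, 376.0], [282.0, 387.0], [295.0, 330.0]]
160 [[326.0, 379.0], [358.0, 370.0], [293.0, 389.0], [289.0, 332.0]]
170 [[334.0, 376.0], [363.0, 364.0], [305.0, 389.0], [284.0, 333.0]]
```

Call:
jog_arm(steps=[[0.1,[0,0,0],[0,0,-0.1]],[0.1,[0,0,0],[0,0,-0.1]],[0.1,[0,0,0],[0,0,-0.1]],[0.1,[0,0,0],[0,0,-0.1]],[0.1,[0,0,0],[0,0,-0.1]],[0.1,[0,0,0],[0,0,-0.1]],[0.1,[0,0,0],[0,0,-0.1]],[0.1,[0,0,0],[0,0,0]]])

```text
time_s: 7.05
ee_pos: [0.4185, 0.1698, 0.2541]
orientation: [-2.885, -1.242, 0.0]
force: [-0.6, -0.3, -2.8]
opening: 0.309
finger_force: 39.5
```

Run:
```python
from h import *
go([.4435,-.0586,.2545],.81,8,.1)
```

```text
t 7.05 p [0.4185 0.1698 0.2541] yaw 0.813 tilt 0.03 turn [-0.001  0.     0.003]
[[0.1,[-1.86,2.19,-0.01],[0,0.0,0.0]],[0.1,[-1.86,2.19,-0.01],[0,0.0,0.0]],[0.1,[-1.86,2.19,-0.01],[0,0.0,0.0]],[0.1,[-1.86,2.19,-0.01],[0,0.0,0.0]],[0.1,[-1.86,2.19,-0.01],[0,0.0,0.0]],[0.1,[-1.85,2.19,-0.01],[0,0.0,0.0]],[0.1,[-1.85,2.19,-0.01],[0,0.0,0.0]],[0.1,[-1.85,2.19,-0.0],[0,0.0,0.0]]]
```

Call:
jog_arm(steps=[[0.1,[-0.9,1.1,0],[0,0,0]],[0.1,[-1.85,2.2,0],[0,0,0]],[0.1,[-1.85,2.2,0],[0,0,0]],[0.1,[-1.85,2.2,0],[0,0,0]],[0.1,[-1.85,2.2,0],[0,0,0]],[0.1,[-1.85,2.2,0],[0,0,0]],[0.1,[-1.85,2.2,0],[0,0,0]],[0.1,[-1.85,2.2,0],[0,0,0]],[0.1,[-0.95,1.1,0],[0,0,0]],[0.1,[0,0,0],[0,0,0]]])

```text
time_s: 8.05
ee_pos: [0.4442, -0.0608, 0.2541]
orientation: [-2.89, -1.231, 0.001]
force: [-0.9, 0.2, -2.1]
opening: 0.303
finger_force: 39.6
```

Run:
```python
from h import *
im,d=get_image("top"); cv2.imwrite("pics/top2.png",im)
im,d=get_image("wrist"); cv2.imwrite("pics/w4.png",cv2.resize(im,(640,480),interpolation=cv2.INTER_CUBIC))
go([.5429,-.0476,.2545],.81,7,.1)
```

```text
t 8.15 p [ 0.4441 -0.0585  0.2542] yaw 0.809 tilt 0.02 turn [-0.    -0.    -0.001]
[[0.1,[1.09,0.91,-0.0],[0,0,-0.0]],[0.1,[1.09,0.91,-0.0],[0,0,-0.0]],[0.1,[1.09,0.91,-0.0],[0,0,-0.0]],[0.1,[1.09,0.91,-0.0],[0,0,-0.0]],[0.1,[1.09,0.91,-0.0],[0,0,-0.0]],[0.1,[1.09,0.91,-0.0],[0,0,-0.0]],[0.1,[1.09,0.91,-0.0],[0,0,-0.0]]]
```

View pics/w4.png

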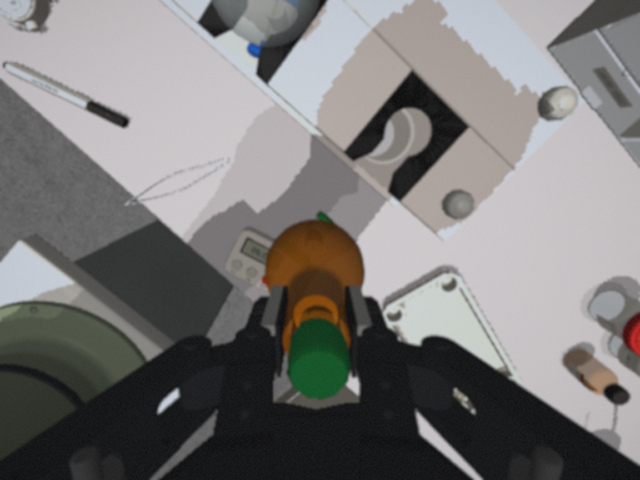

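The funnel is in front of the empty seat, whose bore is visible at (400,135). The tap's green back end peeks past the bulb at (323,215), and the key itself is hidden on the robot's side.

Run:
```python
from h import *
c=calibration("wrist"); A=np.array([.4441,-.0585])
b=.1875
print("bulb top/axis",proj(c,[[*A,b+.118],[*A,b+.024],[*A,b-.05],[*A,b-.078]])*1.25)
for a in (165,175,186,195,205,6,350,330):
    r=np.radians(a);u=np.array([np.cos(r),np.sin(r)]);t=np.array([-u[1],u[0]])*.017
    k=A+.026*u
    print(a,(proj(c,np.c_[[k,k+t,k-t,A-.018*u],[b-.05]*4])*1.25).round().tolist())
print("seat bore top",proj(c,[[.5429,-.0476,.168]])*1.25)
```

```text
bulb top/axis [[315.2055296  374.14403595]
 [315.60619739 267.04785767]
 [315.73336228 233.05222348]
 [315.76565226 224.41957836]]
165 [[288.0, 248.0], [298.0, 265.0], [277.0, 230.0], [336.0, 223.0]]
175 [[291.0, 252.0], [304.0, 267.0], [277.0, 237.0], [333.0, 219.0]]
186 [[295.0, 256.0], [311.0, 269.0], [279.0, 243.0], [330.0, 216.0]]
195 [[299.0, 259.0], [317.0, 269.0], [281.0, 249.0], [328.0, 214.0]]
205 [[304.0, 261.0], [323.0, 268.0], [285.0, 254.0], [324.0, 213.0]]
6 [[337.0, 209.0], [321.0, 195.0], [353.0, 222.0], [301.0, 249.0]]
350 [[343.0, 216.0], [331.0, 198.0], [354.0, 233.0], [297.0, 245.0]]
330 [[347.0, 226.0], [343.0, 205.0], [352.0, 245.0], [294.0, 238.0]]
seat bore top [[414.21738897 133.12678788]]
```

Run:
```python
from h import *
np.set_printoptions(precision=1,suppress=True)
im=cv2.imread("pics/w4.png"); im=cv2.resize(im,(512,384),interpolation=cv2.INTER_AREA); c=calibration("wrist")
g=im.max(2)
m=((g<60)*255).astype(np.uint8); m[170:]=0; m[:,:270]=0; m[:,400:]=0
n,l,s,_=cv2.connectedComponentsWithStats(m); k=1+np.argmax(s[1:,4]); m=(l==k).astype(np.uint8)
pts=np.argwhere(m)[:,::-1].astype(float)
W=onz(c,pts,.168)[:,:2]; yaw=.1105; R=np.array([[np.cos(yaw),-np.sin(yaw)],[np.sin(yaw),np.cos(yaw)]])
T=np.array([.5429,-.0476]); L=(W-T)@R*1000
print("n",len(pts),"rack-frame rel to predicted seat3: x",np.percentile(L[:,0],[0,1,3,97,99,100]),"y",np.percentile(L[:,1],[0,1,3,97,99,100]))
for a,b in((-36,-30),(-25,-20),(-15,-5),(-5,5),(5,12),(18,24)):
    q=L[(L[:,0]>a)&(L[:,0]<b),1]; qs=np.sort(q); 
    if len(q)>5: i=np.argmax(np.diff(qs)); print(a,b,"outer",qs[[1,-2]],"gap",qs[i],qs[i+1])
# bulb & stopper
h=cv2.cvtColor(im,cv2.COLOR_BGR2HSV)
a=((h[...,0]>5)&(h[...,0]<20)&(h[...,1]>170)&(h[...,2]>60)); a[240:]=0; p=np.argwhere(a)
print("bulb rows",p[:,0].min(),"cols",np.percentile(p[:,1],[1,99]))
for r in (200,205,210,215,220): q=p[p[:,0]==r,1]; print(r,q.min(),q.max())
st=((h[...,0]>50)&(h[...,0]<80)&(h[...,1]>150)); st[:240]=0; p=np.argwhere(st)
for r in (270,280,290,300): q=p[p[:,0]==r,1]; print("st",r,q.min(),q.max())
print("st bottom",p[:,0].max())
A=[.4441,-.0585]; ang=np.linspace(0,6.28,60); ring=np.c_[A[0]+.011*np.cos(ang),A[1]+.011*np.sin(ang),np.full(60,.1875+.118)]; q=proj(c,ring); print("pred st cols",q.min(0),q.max(0))
C=np.array([A[0],A[1],.1875+.024]); u=np.random.default_rng(0).normal(size=(4000,3)); u/=np.linalg.norm(u,axis=1)[:,None]; q=proj(c,C+.0295*u); print("pred bulb",q.min(0),q.max(0))
```

```text
n 2911 rack-frame rel to predicted seat3: x [-37.7 -36.5 -34.4  23.7  24.4  24.4] y [-22.9 -22.5 -21.9  26.1  26.7  27.1]
-36 -30 outer [-22.6  26.6] gap -9.598316797256354 16.343388291582258
-25 -20 outer [-22.4  26.7] gap -8.059587193840999 14.354073994290548
-15 -5 outer [-22.8  26.8] gap -8.08007588116936 15.601416922667811
-5 5 outer [-22.8  27. ] gap -10.917515287771252 18.010573819863016
5 12 outer [-22.6  26.9] gap -3.766704382413436 11.143131233819455
18 24 outer [-22.6  26.9] gap -21.809543519329864 -21.43375069250646
bulb rows 178 cols [214. 287.]
200 217 285
205 215 287
210 214 287
215 214 288
220 213 288
st 270 234 273
st 280 233 277
st 290 232 279
st 300 232 276
st bottom 318
pred st cols [225.1 275.8] [279.3 321.6]
pred bulb [212.3 173.8] [292.7 254.5]
```

```bash
cat > m.py <<'E'
from h import *
np.set_printoptions(precision=1,suppress=True)
c=calibration("wrist"); s=get_state(); im,d=get_image("wrist"); s2=get_state(); print(s["ee_pos"]*1000,s2["ee_pos"]*1000)
g=im.max(2)
m=((g<60)*255).astype(np.uint8); m[170:]=0; m[:,:270]=0; m[:,400:]=0
n,l,st,_=cv2.connectedComponentsWithStats(m); k=1+np.argmax(st[1:,4]); m=(l==k)
pts=np.argwhere(m)[:,::-1].astype(float)
W=onz(c,pts,.168)[:,:2]; yaw=.1105; R=np.array([[np.cos(yaw),-np.sin(yaw)],[np.sin(yaw),np.cos(yaw)]])
L=(W-[.5429,-.0476])@R*1000
for a,b in((-36,-30),(-25,-20),(-15,-5),(-5,5)):
    q=np.sort(L[(L[:,0]>a)&(L[:,0]<b),1]); i=np.argmax(np.diff(q)); print(a,b,"outer",q[[1,-2]].mean(),"gap",q[i:i+2].mean())
print("x",L[:,0].min(),L[:,0].max())
h=cv2.cvtColor(im,cv2.COLOR_BGR2HSV)
A=s["ee_pos"][:2]
def cen(z,uv): return (onz(c,[uv],z)[0,:2]-A)
a=((h[...,0]>3)&(h[...,0]<22)&(h[...,1]>150)&(h[...,2]>40)); a[230:]=0;p=np.argwhere(a); q=p[(p[:,0]>195)&(p[:,0]<222)]
bl=np.mean([[q[q[:,0]==r,1].min(),q[q[:,0]==r,1].max()] for r in range(198,221)],0); print("bulb cols",bl,"top row",p[:,0].min())
t=((h[...,0]>50)&(h[...,0]<80)&(h[...,1]>150)); t[:240]=0; p=np.argwhere(t)
sl=np.mean([[p[p[:,0]==r,1].min(),p[p[:,0]==r,1].max()] for r in range(286,300)],0); print("st cols",sl,"bottom",p[:,0].max())
C=np.array([*A,.1875+.024]); u=np.random.default_rng(0).normal(size=(8000,3)); u/=np.linalg.norm(u,axis=1)[:,None]; q=proj(c,C+.0295*u); print("pred bulb",q.min(0),q.max(0))
ang=np.linspace(0,6.28,60); q=proj(c,np.c_[A[0]+.011*np.cos(ang),A[1]+.011*np.sin(ang),np.full(60,.1875+.118)]); print("pred st",q.min(0),q.max(0))
E
python3 m.py
```

```text
[444.1 -58.5 254.2] [444.1 -58.1 254.3]
-36 -30 outer 1.249227614562784 gap 2.4731097778485838
-25 -20 outer 0.9573146146567595 gap 2.2423689648703
-15 -5 outer 1.0616698408441145 gap 2.579120747268491
-5 5 outer 1.070008046771333 gap 2.92984550972266
x -37.735136454324405 24.448697298838905
bulb cols [214.  287.4] top row 177
st cols [231.7 278.4] bottom 318
pred bulb [212.3 173.8] [292.7 254.5]
pred st [225.1 275.9] [279.3 321.6]
```

Call:
jog_arm(steps=[[0.1,[0.55,0.45,0],[0,0,0]],[0.1,[1.1,0.9,0],[0,0,0]],[0.1,[1.1,0.9,0],[0,0,0]],[0.1,[1.1,0.9,0],[0,0,0]],[0.1,[0.55,0.45,0],[0,0,0]],[0.1,[0,0,0],[0,0,0]],[0.1,[0,0,0],[0,0,0]]])

```text
time_s: 8.9
ee_pos: [0.5, -0.0514, 0.2542]
orientation: [-2.886, -1.241, 0.001]
force: [-1.0, -0.5, -2.4]
opening: 0.31
finger_force: 39.7
```

Run:
```python
from h import *
go([.5429,-.0476,.2545],.81,6,.1)
```

```text
t 8.9 p [ 0.5    -0.0514  0.2542] yaw 0.812 tilt 0.03 turn [-0.     0.     0.002]
[[0.1,[0.54,0.48,-0.01],[0,0.0,0.0]],[0.1,[0.54,0.48,-0.01],[0,0.0,0.0]],[0.1,[0.54,0.48,-0.01],[0,0.0,0.0]],[0.1,[0.54,0.48,-0.01],[0,0.0,0.0]],[0.1,[0.54,0.48,-0.01],[0,0.0,0.0]],[0.1,[0.54,0.48,-0.01],[0,0.0,0.0]]]
```

Call:
jog_arm(steps=[[0.1,[0.4,0.35,0],[0,0,0]],[0.1,[0.55,0.5,0],[0,0,0]],[0.1,[0.55,0.5,0],[0,0,0]],[0.1,[0.55,0.5,0],[0,0,0]],[0.1,[0.55,0.5,0],[0,0,0]],[0.1,[0.4,0.3,0],[0,0,0]],[0.1,[0.25,0.2,0],[0,0,0]],[0.1,[0,0,0],[0,0,0]],[0.1,[0,0,0],[0,0,0]],[0.1,[0,0,0],[0,0,0]]])

```text
time_s: 9.9
ee_pos: [0.5432, -0.0477, 0.2544]
orientation: [2.886, 1.24, -0.0]
force: [-0.0, -0.1, -2.5]
opening: 0.31
finger_force: 39.7
```

Run:
```python
from h import *
go([.5429,-.0476,.2355],.81,1,.1)
```

```text
t 9.9 p [ 0.5432 -0.0477  0.2544] yaw 0.812 tilt 0.01 turn [0.    0.    0.002]
[[0.1,[-0.01,-0.03,1.89],[0.0,0.0,0.002]]]
```

No contact on the way in. Next I lower most of the way and watch the forces.

Call:
jog_arm(steps=[[0.1,[0,0,0.3],[0,0,0]],[0.1,[0,0,0.4],[0,0,0]],[0.1,[0,0,0.4],[0,0,0]],[0.1,[0,0,0.3],[0,0,0]],[0.1,[0,0,0.1],[0,0,0]],[0.1,[0,0,0],[0,0,0]],[0.1,[0,0,0],[0,0,0]],[0.1,[0,0,0],[0,0,0]]])

```text
time_s: 10.7
ee_pos: [0.5435, -0.0477, 0.2394]
orientation: [2.886, 1.24, 0.0]
force: [-0.5, 0.2, -3.4]
opening: 0.306
finger_force: 39.7
```

Call:
jog_arm(steps=[[0.1,[0,0,0.1],[0,0,0]],[0.1,[0,0,0.1],[0,0,0]],[0.1,[0,0,0],[0,0,0]],[0.1,[0,0,0],[0,0,0]],[0.1,[0,0,0],[0,0,0]]])

```text
time_s: 11.2
ee_pos: [0.5434, -0.0477, 0.2373]
orientation: [2.886, 1.24, 0.0]
force: [-0.3, 0.3, -2.0]
opening: 0.309
finger_force: 39.7
```

Call:
jog_arm(steps=[[0.1,[0,0,0.1],[0,0,0]],[0.1,[0,0,0],[0,0,0]],[0.1,[0,0,0.07],[0,0,0]],[0.1,[0,0,0],[0,0,0]],[0.1,[0,0,0],[0,0,0]],[0.1,[0,0,0],[0,0,0]]])

```text
time_s: 11.8
ee_pos: [0.5435, -0.0475, 0.2357]
orientation: [2.886, 1.241, 0.0]
force: [-1.1, 1.2, 3.4]
opening: 0.31
finger_force: 40.2
```

The seat now carries the weight (force z +3.4 N). Releasing gently.

Call:
jog_arm(steps=[[0.34,[0,0,0],[0,0,0]],[0.38,[0,0,0],[0,0,0]],[0.45,[0,0,0],[0,0,0]],[0.6,[0,0,0],[0,0,0]],[0.8,[0,0,0],[0,0,0]],[0.8,[0,0,0],[0,0,0]],[0.8,[0,0,0],[0,0,0]]], force=20)

```text
time_s: 12.5
ee_pos: [0.5434, -0.0477, 0.2356]
orientation: [-2.886, -1.24, 0.0]
force: [0.3, -0.0, 0.3]
opening: 0.799
finger_force: 0.0
```

Run:
```python
from h import *
s=get_state();print(s["ee_pos"],s["force"],s["opening"])
im,d=get_image("scene"); cv2.imwrite("pics/f_scene.png",im)
w,_=get_image("wrist")
c=calibration("scene"); u,v=proj(c,[.543,-.0475,.17])[0].astype(int); print(u,v)
a=cv2.resize(cv2.convertScaleAbs(im[v-80:v+60,u-70:u+70],alpha=1.4,beta=10),(400,400),interpolation=cv2.INTER_CUBIC)
cv2.imwrite("pics/f.png",np.hstack([a,cv2.resize(w,(400,300)).copy() if 0 else cv2.copyMakeBorder(cv2.resize(w,(400,300)),0,100,0,0,cv2.BORDER_CONSTANT)]))
```

```text
[ 0.54338548 -0.0476593   0.23557161] [ 0.33500721 -0.01337359  0.27736105] 0.7990359691490948
266 183
```

View pics/f.png

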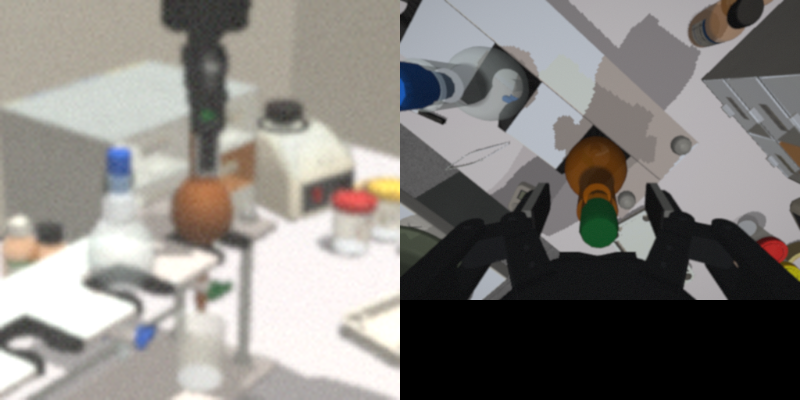

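The funnel hangs nested with its stem over the beaker ((200,300) to (200,340)), its key towards the front at (218,290), and the green stopper on top between the open fingers. Now the stopper.

Call:
jog_arm(steps=[[0.8,[0,0,-1.0],[0,0,0]],[0.7,[0,0,-1.4],[0,0,0]],[0.6,[0,0,-1.0],[0,0,0]],[0.5,[0,0,0],[0,0,0]],[0.4,[0,0,0],[0,0,0]],[0.3,[0,0,0],[0,0,0]],[0.15,[0,0,0],[0,0,0]],[0.1,[0,0,0],[0,0,0]],[0.1,[0,0,0],[0,0,0]]], force=20)

```text
time_s: 13.5
ee_pos: [0.5433, -0.0477, 0.2694]
orientation: [-2.886, -1.24, 0.0]
force: [-0.1, 1.0, -0.2]
opening: 0.245
finger_force: 20.0
```

Call:
jog_arm(steps=[[0.1,[0,0,-0.2],[0,0,0]],[0.1,[0,0,-0.3],[0,0,0]],[0.1,[0,0,-0.5],[0,0,0]],[0.1,[0,0,-1.0],[0,0,0]],[0.1,[0,0,-1.5],[0,0,0]],[0.1,[0,0,-1.5],[0,0,0]],[0.1,[0,0,-1.5],[0,0,0]],[0.1,[0,0,0],[0,0,0]]])

```text
time_s: 14.3
ee_pos: [0.5441, -0.0475, 0.337]
orientation: [2.885, 1.24, 0.005]
force: [0.2, -0.3, 0.3]
opening: 0.246
finger_force: 20.0
```

Run:
```python
from h import *
s=get_state();print(s["opening"],s["finger_force"])
im,d=get_image("wrist"); cv2.imwrite("pics/w6.png",im)
h=cv2.cvtColor(im,cv2.COLOR_BGR2HSV); t=((h[...,0]>50)&(h[...,0]<80)&(h[...,1]>150)); n,l,st,ce=cv2.connectedComponentsWithStats(t.astype(np.uint8)); print([(x.tolist(),y.round().tolist()) for x,y in zip(st[1:],ce[1:]) if x[4]>30])
a=((h[...,0]>3)&(h[...,0]<22)&(h[...,1]>150)&(h[...,2]>40)).astype(np.uint8); n,l,st,ce=cv2.connectedComponentsWithStats(a); print([(x.tolist(),y.round().tolist()) for x,y in zip(st[1:],ce[1:]) if x[4]>100])
go([.446,-.32,.335],.81,10,.1)
```

```text
0.24600918825090376 20.016972720623016
[([233, 221, 40, 48, 1355], [252.0, 246.0])]
[([224, 154, 53, 62, 2282], [250.0, 183.0])]
t 14.35 p [ 0.5437 -0.0476  0.3357] yaw 0.812 tilt 0.11 turn [ 0.002 -0.001  0.002]
[[0.1,[-2.65,1.17,0.01],[0.0,0,0.0]],[0.1,[-2.65,1.17,0.01],[0.0,0,0.0]],[0.1,[-2.65,1.17,0.01],[0.0,0,0.0]],[0.1,[-2.65,1.17,0.01],[0.0,0,0.0]],[0.1,[-2.65,1.17,0.01],[0.0,0,0.0]],[0.1,[-2.65,1.17,0.01],[0.0,0,0.0]],[0.1,[-2.65,1.17,0.01],[0.0,0,0.0]],[0.1,[-2.65,1.17,0.01],[0.0,0,0.0]],[0.1,[-2.65,1.17,0.01],[0.0,0,0.0]],[0.1,[-2.65,1.17,0.01],[0.0,0,0.0]]]
```

Call:
jog_arm(steps=[[0.1,[-1.3,0.6,0],[0,0,0]],[0.1,[-2.7,1.2,0],[0,0,0]],[0.1,[-2.7,1.2,0],[0,0,0]],[0.1,[-2.7,1.2,0],[0,0,0]],[0.1,[-2.7,1.2,0],[0,0,0]],[0.1,[-2.7,1.2,0],[0,0,0]],[0.1,[-2.7,1.2,0],[0,0,0]],[0.1,[-2.7,1.2,0],[0,0,0]],[0.1,[-2.7,1.2,0],[0,0,0]],[0.1,[-2.7,1.2,0],[0,0,0]]])

```text
time_s: 15.35
ee_pos: [0.4484, -0.3136, 0.334]
orientation: [-2.886, -1.239, 0.001]
force: [0.2, -0.6, -0.2]
opening: 0.246
finger_force: 20.0
```

Call:
jog_arm(steps=[[0.1,[-0.9,0.3,2],[0,0,0]],[0.1,[0,0,4],[0,0,0]],[0.1,[0,0,4],[0,0,0]],[0.1,[0,0,4],[0,0,0]],[0.1,[0,0,4],[0,0,0]],[0.1,[0,0,4],[0,0,0]],[0.1,[0,0,3],[0,0,0]],[0.1,[0,0,2],[0,0,0]],[0.1,[0,0,0],[0,0,0]],[0.1,[0,0,0],[0,0,0]]])

```text
time_s: 16.35
ee_pos: [0.4454, -0.3207, 0.0648]
orientation: [-2.886, -1.24, 0.001]
force: [-0.8, 1.7, 0.0]
opening: 0.245
finger_force: 20.0
```

Call:
jog_arm(steps=[[0.1,[0,0,1.5],[0,0,0]],[0.1,[0,0,1.2],[0,0,0]],[0.1,[0,0,0.8],[0,0,0]],[0.1,[0,0,0.4],[0,0,0]],[0.1,[0,0,0],[0,0,0]],[0.1,[0,0,0],[0,0,0]]])

```text
time_s: 16.95
ee_pos: [0.446, -0.3205, 0.0258]
orientation: [2.886, 1.241, 0.0]
force: [0.2, -0.7, 0.2]
opening: 0.245
finger_force: 20.0
```

Call:
jog_arm(steps=[[0.3,[0,0,0],[0,0,0]],[0.36,[0,0,0],[0,0,0]],[0.45,[0,0,0],[0,0,0]],[0.6,[0,0,0],[0,0,0]],[0.6,[0,0,0],[0,0,0]],[0.6,[0,0,-1],[0,0,0]],[0.6,[0,0,-3],[0,0,0]],[0.6,[0,0,-4],[0,0,0]],[0.6,[0,0,-4],[0,0,0]],[0.6,[0,0,0],[0,0,0]]])

```text
time_s: 17.95
ee_pos: [0.4479, -0.3216, 0.151]
orientation: [2.881, 1.238, 0.006]
force: [0.3, 0.1, -0.8]
opening: 0.601
finger_force: 0.0
```

Run:
```python
from h import *
print(get_state()["time_s"],get_state()["ee_pos"])
def comp(m,k=8):
    n,l,st,ce=cv2.connectedComponentsWithStats(m.astype(np.uint8)); return [(int(x[4]),y.round(1).tolist()) for x,y in zip(st[1:],ce[1:]) if x[4]>k]
for n in("wrist","top"):
    c=calibration(n); im,d=get_image(n); h=cv2.cvtColor(im,cv2.COLOR_BGR2HSV)
    t=comp((h[...,0]>50)&(h[...,0]<80)&(h[...,1]>120)); print(n,"green",[(q,onz(c,[q[1]],.012)[0].round(3)) for q in t])
    if n=="top":
        a=comp((h[...,0]>3)&(h[...,0]<18)&(h[...,1]>150)&(h[...,2]>40),30); print("amber",[(q,onz(c,[q[1]],.192)[0].round(3)) for q in a])
        b=comp((h[...,0]>100)&(h[...,0]<125)&(h[...,1]>150),15); print("blue",[(q,onz(c,[q[1]],.286)[0].round(3)) for q in b])
```

```text
17.95 [ 0.44788193 -0.32157426  0.15102582]
wrist green [((298, [248.7, 185.7]), array([ 0.442, -0.323,  0.012]))]
top green [((13, [271.5, 199.8]), array([ 0.528, -0.056,  0.012])), ((33, [356.8, 224.1]), array([ 0.445, -0.324,  0.012]))]
amber [((45, [339.4, 126.8]), array([ 0.712, -0.244,  0.192])), ((69, [361.3, 126.5]), array([ 0.712, -0.306,  0.192])), ((322, [269.8, 188.9]), array([ 0.542, -0.046,  0.192]))]
blue [((1221, [169.0, 112.7]), array([0.733, 0.21 , 0.286])), ((54, [225.5, 190.6]), array([0.529, 0.067, 0.286])), ((143, [466.2, 210.0]), array([ 0.468, -0.537,  0.286]))]
```

```bash
python3 -c "
from rig import *
print(finish_job())"
```

```text
the job is handed in; nothing more can be done
None
```

I handed the job in at about 18 s; the hand-in gave no verdict. By the last camera check the amber funnel hangs in the seat over the beaker with its tap key to the front, the green stopper lies in the steel tray and the clear funnel had not moved. I saw the beaker still in place after seating the funnel but did not measure it again at the end.

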